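# Find the tired rubber foot with the pin gauge

## Task

One of the three sprung rubber feet in the rack's sleeves has gone soft. Take the pin gauge from its stand and, working from the left sleeve to the right one, push its sprung pin into each foot until the pin is about half way in (gently, never right home against its stop) and read how far the foot sinks; then leave the gauge standing by itself in the sleeve of the softest foot. Do not disturb the other things lying about.

Things in the scene. Friction and masses are not known exactly. Their poses are not given: they have to be found in the camera images.
- gauge_grip (a point): Loose pin gauge (about 0.24 kg), upright at first with its flange on the stand's rim. Point: centre of its grey grip, a square bar 28 x 28 mm, 56 mm tall; x, y square to its flat sides, z away from the pin. Under the grip is a steel flange (34 mm across, underside 34 mm below this point), then the nose, then the pin, whose tip is 96 mm below this point when out. A thin brass tail tops the grip.
- gauge_nose (a point): Centre of the lower end of the gauge's round steel nose, 80 mm below gauge_grip, axes the same. The nose is 22 mm across, 46 mm long, tapering to 14 mm over its last 8 mm. The sprung pin (10 mm across) sticks out 16 mm below this point when not pushed; the brass tail on top (4 mm tall) rises as the pin goes in.
- pin (a joint): How far the gauge's pin is pushed into the gauge, in m: 0 fully out, 0.012 right home against its stop. Its spring needs about 0.5 N to start and 1 N more for each mm (6.5 N half way, 12.5 N right home).
- sleeve_left (a point): Centre of the mouth (the upper rim) of the left guide sleeve of the rack, the one farthest to the robot's left, 70 mm above the riser's top. x and y of this point are the rack's; y runs along the row of sleeves towards the left sleeve, z is up.
- sleeve_middle (a point): Centre of the mouth (the upper rim) of the middle guide sleeve of the rack, 70 mm above the riser's top. x and y of this point are the rack's; y runs along the row of sleeves towards the left sleeve, z is up.
- sleeve_right (a point): Centre of the mouth (the upper rim) of the right guide sleeve of the rack, the one farthest to the robot's right, 70 mm above the riser's top. x and y of this point are the rack's; y runs along the row of sleeves towards the left sleeve, z is up.
- pad_a (a joint): How far one of the three sprung rubber feet has sunk, in m (0 unloaded, 0.014 at most). Outwardly the feet are alike, and which foot sits in which sleeve changes. Two of them sink about 1 mm for each 4 N, the soft one about 5 mm for each 4 N, once past some 0.6 N.
- pad_b (a joint): The same for another foot.
- pad_c (a joint): The same for the third foot.
- rack: Fixed rack: a dark steel plate 60 x 220 x 6 mm with three upright aluminium sleeves in a row, 75 mm apart, 40 mm across, bore 24.5 mm; the gauge's nose fits in with 1.2 mm to spare all round, its flange does not. Down each bore, 29 to 42 mm below the rim (it varies), lies the flat top of a sprung rubber foot 22 mm across. Origin mid underside, y along the row to the left.
- stand: Fixed stand of the gauge: a plate 62 x 62 mm with one black sleeve 44 mm across, bore 25 mm, rim 70 mm above the riser's top; origin in the middle of its underside.
- riser: Fixed low plywood riser, top 320 x 580 mm, 56 mm high, standing over the clutter of the bench; the rack, the stand and the bystanders stand on its top. Origin in the middle of its underside.
- heat_sink: Loose finned aluminium heat sink 42 x 50 x 20 mm, a bystander; origin under its centre.
- tape_white: Loose roll of white tape, 62 mm across, 20 mm high, a bystander; origin under its centre.
- relay_box: Loose small brown carton 30 x 50 x 20 mm, a bystander; origin under its centre.
Mind the look-alikes: they are no part of the job. There is more than one size of the part that bears gauge_grip; the job needs the larger.

How it is judged:
On the way, in this order (a step that is already met when the one before it is completed fails the run):
1. the gauge's pin is pressed at least 4 mm in, against the foot in the left sleeve (horizontal distance between gauge_nose and sleeve_left below 0.008 m and z of gauge_nose in the frame of sleeve_left below -0.012 m and value of joint pin above 0.004 m), for 0.2 s.
2. the gauge's pin is pressed at least 4 mm in, against the foot in the middle sleeve (horizontal distance between gauge_nose and sleeve_middle below 0.008 m and z of gauge_nose in the frame of sleeve_middle below -0.012 m and value of joint pin above 0.004 m), for 0.2 s.
3. the gauge's pin is pressed at least 4 mm in, against the foot in the right sleeve (horizontal distance between gauge_nose and sleeve_right below 0.008 m and z of gauge_nose in the frame of sleeve_right below -0.012 m and value of joint pin above 0.004 m), for 0.2 s.
At the end, for the whole second after the job is handed in: The gauge stands released and at rest, upright within 0.2 rad, its nose in the sleeve of the softest foot (within 6 mm of the sleeve's axis, at least 12 mm down the bore), its weight resting on that foot, which is sunk by more than 0.8 mm (((horizontal distance between gauge_nose and sleeve_left below 0.006 m and z of gauge_nose in the frame of sleeve_left below -0.012 m) or (horizontal distance between gauge_nose and sleeve_middle below 0.006 m and z of gauge_nose in the frame of sleeve_middle below -0.012 m) or (horizontal distance between gauge_nose and sleeve_right below 0.006 m and z of gauge_nose in the frame of sleeve_right below -0.012 m)) and value of joint pad_b above 0.0008 m and angle between gauge_grip's own z axis and vertical below 0.2 rad and contact force between gauge and the fingers below 0.05 N and linear speed of gauge below 0.02 m/s); the robot touches nothing.
It fails at once if the pin is pushed home to its stop (beyond 11 mm of its 12 mm) (value of joint pin above 0.011 m).
It fails at once if the gauge is forced against the rack with more than 20 N (contact force between gauge and rack above 20 N).
It fails at once if a bystander is moved by more than 30 mm (distance of any of heat_sink, tape_white, relay_box from where it was at the start of the episode above 0.03 m).
It also fails if it takes over 61 s, if anything falls off the work surface, if the arm or the gripper's body presses on something with over 40 N, if the wrist force passes 120 N, or if a joint passes its speed limit or range.

## Robot

A 6-joint arm with a two-finger parallel gripper is mounted at the origin on a cart in front of the work surface, level with it; the furniture and walls round the work are solid. World frame = base frame: x ahead of the robot, y to its left, z up, the work surface at z = 0. Lengths are in m, angles in rad, forces in N, time in s.
With the tool pointing down it reaches from about 0.3 to 0.875 m from the base axis. Payload 6.4 kg.
Tool frame: the origin (TCP) lies between the finger pads; the fingertips stand 25 mm ahead of it and the grasp point (between the pads) lies 6 mm ahead of it; z points along the fingers, y is the line along which they close (so a half turn about z gives the same grasp; the last joint's range is limited). The gripper opens to 85 mm and grips with 20 to 120 N. Pads are 22 mm wide; open, the fingers measure 114 mm over their backs; the gripper's body (76 mm by 85 mm) begins 54 mm behind the grasp point. The pads swing forward as they close: fully open they stand 13 mm farther back than shut.
Start: joints at [1.058, 0.181, 1.607, -0, 1.354, -0.206], TCP at [0.174, 0.548, 0.256] pointing down, gripper open.
Joint ranges: [-2.99, 2.99], [-0.89, 2.07], [0.3, 2.58], [-1.14, 4.28], [0, 2.63], [-3.12, 3.12]. Speed limits (rad/s): [2.57, 2.57, 3.01, 3.14, 3.14, 3.14].

## Interface

Orientations are given as a unit quaternion [w, x, y, z].
In Python, from bench import ctrl gives the robot as it stands.
- The arm moves only by the tool servo_tool, never from a script. Its argument "series" is text: rows parted by semicolons, each of 7 numbers parted by spaces: the gripper command: -1 is fully open, 1 is shut, values between are in proportion, then the shift along the tool's x, y, z in m, then the turn, a rotation vector about the tool's x, y, z in degrees. A call has 1 to 12 rows; each row is the pose to reach, as a shift and turn from the pose commanded when the call began, along the tool's axes at that moment; what a row does not reach only later rows make up. A row lasts 1/12 s, in which the tool goes at most 41.7 mm and 7.16 degrees, less where a joint would pass 70% of its speed; a pose out of reach is approached as far as the arm can. A call with a gripper value outside its range is refused whole. The fingers move at their own pace and stop on an object; the grip force is fixed at half the most. Time passes only in rows, so rows that repeat a pose let the fingers close. It gives the time, the measured TCP pose, the force, the opening and the grip force at its end, in the units of the state.
- ctrl.get_obs(): the state, without advancing time (a new reading comes with each control period).
- ctrl.camera(name): name is "scene" or "top" or "wrist"; returns a dict with "img" (420x560x3 uint8, red, green, blue), "z_map" (420x560 float32, m along the optical axis (not along the pixel's ray), 0 where there is no reading), "fovy" (degrees; the focal length in pixels is half the picture's height over the tangent of half this angle, whatever the lens; pixels are square), "cx", "cy" (the principal point, pixels), "extrinsics" (4x4, takes a point from camera to world coordinates); the wrist camera has in their place "T_tool_cam" (4x4, takes a point from camera to tool coordinates, whose origin is the TCP and whose axes are the flange's). Camera axes: x right, y down, z forward; pixel columns grow to the right and rows downward; lengths in m; the calibration is good to about 2 mm. A picture is of the moment at which its call begins: read the wrist's pose just before it.
- ctrl.hand_in(): hands the job in; it is judged then, once.
The state is a dict: "time_s": time; "q": joint angles; "dq": joint speeds; "joint_efforts": joint torques, N m; "eef_pos": TCP position; "eef_rot": TCP orientation; "wrist_force": force on the tool from outside, world axes, zero at the start; "torque": the same for the moment, N m; "opening": opening from 0.0 (shut) to 1.0 (fully open); "grasp_force": force on a finger pad.
Only numpy, scipy, OpenCV 4.12 (cv2) and the standard library are available. Lean on these libraries where they do the work, as an engineer would, in place of code of your own. Each camera call takes 0.05 s, during which the arm holds its last target. There are 200 camera calls.

## Working session

There is one attempt and no reset: what is moved stays moved. The work goes in short steps, Python scripts to look and compute and a tool call to move; the robot and the scene stay as the last step left them, time stands still between calls to the robot, and variables do not carry over. Pictures are saved under pics/ and viewed, at most 10 in all, crops included, and the job is handed in when it is done.

Besides the shell and the picture viewer there is one more tool, called after "Emit:" as name(argument=value, ...) on one line, values as JSON. servo_tool: Moves the arm, as the interface text tells. Its arguments: {"type":"object","properties":{"series":{"type":"string"}},"required":["series"]}

```bash
mkdir -p pics
cat > h.py <<'E'
import numpy as np,cv2
from bench import ctrl
from scipy.spatial.transform import Rotation as R
def T_tool(o):
    w=o["eef_rot"];T=np.eye(4);T[:3,:3]=R.from_quat([w[1],w[2],w[3],w[0]]).as_matrix();T[:3,3]=o["eef_pos"];return T
def cam(n):
    o=ctrl.get_obs();c=ctrl.camera(n)
    E=c["extrinsics"] if "extrinsics" in c else T_tool(o)@np.array(c["T_tool_cam"])
    z=c["z_map"];f=z.shape[0]/2/np.tan(np.radians(c["fovy"])/2)
    v,u=np.mgrid[:z.shape[0],:z.shape[1]]
    P=np.stack([(u-c["cx"])/f*z,(v-c["cy"])/f*z,z],-1)@np.array(E)[:3,:3].T+np.array(E)[:3,3]
    P[z==0]=np.nan
    return c["img"],P,o
def save(n,i): cv2.imwrite("pics/"+n,cv2.cvtColor(i,cv2.COLOR_RGB2BGR))
E
python3 - <<'E'
from h import *
for n in("scene","top"):
    i,P,o=cam(n);save(n+"0.png",i);np.savez(n+"0.npz",i=i,P=P)
print(o)
E
```

```text
{'time_s': 0.05, 'q': array([ 1.05770775e+00,  1.81531319e-01,  1.60797512e+00,  5.63894430e-06,
        1.35380226e+00, -2.06263312e-01]), 'dq': array([-2.67504307e-04, -8.17629102e-04, -1.98828309e-03,  4.52642320e-04,
        2.00798350e-05, -4.79604837e-04]), 'joint_efforts': array([-6.37962366e-04, -4.46258354e+01, -3.52573442e+01, -3.95441712e-04,
        4.28583255e-03, -2.16615018e-05]), 'eef_pos': array([0.17338344, 0.54771868, 0.25540547]), 'eef_rot': array([-3.04576221e-04,  1.52812114e-01,  9.88254887e-01, -8.02151016e-04]), 'wrist_force': array([ 0.54702187, -0.33730899,  0.10230672]), 'torque': array([-0.03926258,  0.03606402, -0.0091561 ]), 'grasp_force': 0.0, 'opening': 0.999760338142713}
```

View pics/top0.png

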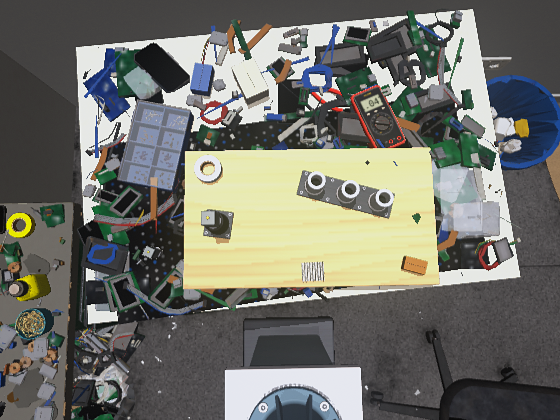

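View pics/scene0.png

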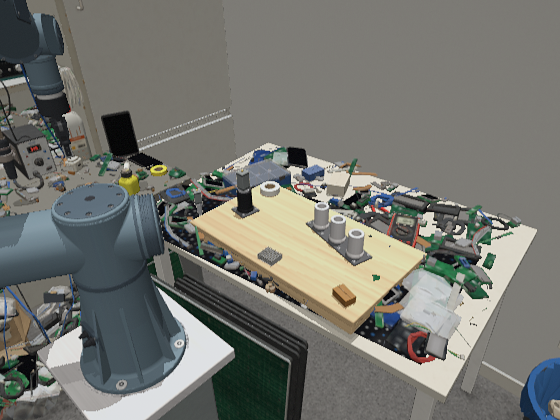

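Top view: the gauge (grey square grip) is at about (208,215) in the black stand sleeve. The rack sleeves are at (316,181), (349,189) and (383,198). Tape is at (207,168), heat sink at (313,271), carton at (414,265). I see no second gauge on the riser, so I'll check a close crop.

Run:
```python
from h import *
t=np.load("top0.npz");i,P=t["i"],t["P"];s=np.load("scene0.npz")
a=cv2.resize(i[140:290,180:330],(400,400),interpolation=cv2.INTER_CUBIC);b=cv2.resize(s["i"][150:250,210:310],(400,400),interpolation=cv2.INTER_CUBIC)
save("crop.png",np.hstack([a,b]))
z=P[...,2]
reg=np.zeros(z.shape,bool);reg[150:285,186:436]=1
print("riser",np.nanmedian(z[reg]))
for nm,lo,hi in(("rims",.12,.135),("grip",.17,.23)):
  m=(reg&(z>lo)&(z<hi)).astype(np.uint8);n,l,st,c=cv2.connectedComponentsWithStats(m)
  for k in range(1,n):
    if st[k,4]>15:
      q=P[l==k];xy=q[:,:2].astype(np.float32);print(nm,st[k],q.mean(0).round(4),np.median(q[:,2]).round(4),cv2.minEnclosingCircle(xy),cv2.minAreaRect(xy))
# both cams, scene
P2=s["P"];z2=P2[...,2];b2=(P2[...,0]>.3)&(P2[...,0]<.75)&(abs(P2[...,1])<.35)
for lo,hi in((.12,.135),(.17,.23)):
  m=(b2&(z2>lo)&(z2<hi)).astype(np.uint8);n,l,st,c=cv2.connectedComponentsWithStats(m)
  for k in range(1,n):
    if st[k,4]>8:
      q=P2[l==k];print("scene",st[k],q.mean(0).round(4),q.min(0).round(3),q.max(0).round(3))
```

```text
riser 0.05676921492419895
rims [307 171  19  19 173] [ 0.57   -0.0557  0.126 ] 0.1261 ((0.570033609867096, -0.05550195649266243), 0.020032040774822235) ((0.5703275799751282, -0.05553088337182999), (0.03844616562128067, 0.03811024874448776), 62.515052795410156)
rims [341 180  19  18 179] [ 0.55   -0.1275  0.126 ] 0.1262 ((0.5504097938537598, -0.12739694118499756), 0.020103709772229195) ((0.5501507520675659, -0.12784434854984283), (0.0387929268181324, 0.03782554343342781), 88.31340026855469)
rims [375 189  19  18 185] [ 0.5293 -0.1995  0.126 ] 0.1262 ((0.5299889445304871, -0.1999039500951767), 0.0199038814753294) ((0.5295759439468384, -0.19990262389183044), (0.03872821107506752, 0.03712036833167076), 85.9499740600586)
rims [206 211  18  20 113] [0.4794 0.1559 0.1273] 0.1267 ((0.4852881133556366, 0.16454806923866272), 0.021574662998318672) ((0.4813908636569977, 0.1583573818206787), (0.027237720787525177, 0.042734675109386444), 57.87790298461914)
grip [201 211  16  15 233] [0.4848 0.164  0.1865] 0.1877 ((0.4851401448249817, 0.16533660888671875), 0.019472889602184296) ((0.48509591817855835, 0.16498233377933502), (0.028006814420223236, 0.02760498598217964), 89.56356811523438)
scene [236 188  16   9  89] [0.4785 0.1551 0.1272] [0.463 0.142 0.12 ] [0.504 0.183 0.135]
scene [314 202  15  10  97] [ 0.5694 -0.0577  0.125 ] [ 0.55  -0.077  0.12 ] [ 0.592 -0.036  0.129]
scene [331 215  15  10 107] [ 0.5477 -0.1306  0.1253] [ 0.53 -0.15  0.12] [ 0.57  -0.107  0.13 ]
scene [348 228  17  12 119] [ 0.5279 -0.2022  0.1253] [ 0.508 -0.221  0.12 ] [ 0.548 -0.182  0.13 ]
scene [236 168  14  12 112] [0.482  0.1596 0.1831] [0.47  0.148 0.17 ] [0.501 0.178 0.194]
```

View pics/crop.png

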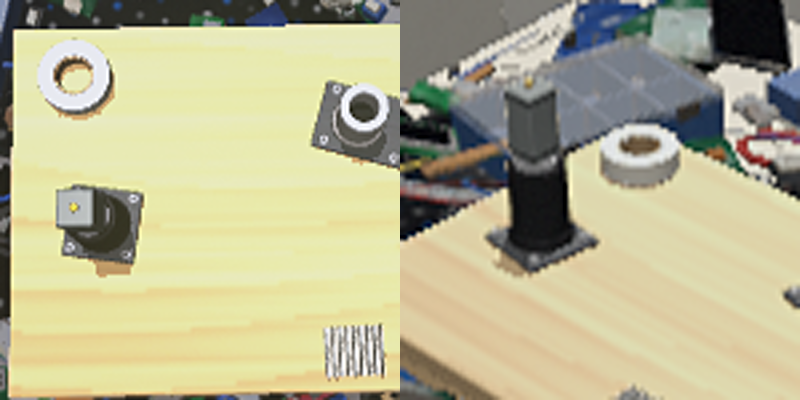

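The crop shows one gauge on the riser. Its grip measures 28 mm square, so it is the larger size, and it is square to the world axes at (0.485, 0.165). I'm moving above it.

Emit:
servo_tool(series="-1 -0.413 -0.271 0 0 0 -17.6;-1 -0.413 -0.271 0 0 0 -17.6;-1 -0.413 -0.271 0 0 0 -17.6;-1 -0.413 -0.271 0 0 0 -17.6;-1 -0.413 -0.271 0 0 0 -17.6;-1 -0.413 -0.271 0 0 0 -17.6;-1 -0.413 -0.271 0 0 0 -17.6;-1 -0.413 -0.271 0 0 0 -17.6;-1 -0.413 -0.271 0 0 0 -17.6;-1 -0.413 -0.271 0 0 0 -17.6;-1 -0.413 -0.271 0 0 0 -17.6;-1 -0.413 -0.271 0 0 0 -17.6")

```text
time_s: 1.1
eef_pos: [0.4861, 0.1633, 0.2561]
eef_rot: [-0.0, -0.0, 1.0, 0.0]
wrist_force: [0.7, 1.3, -0.1]
opening: 1.002
grasp_force: 0.0
```

Emit:
servo_tool(series="-1 0 0 0 0 0 0;-1 0 0 0 0 0 0;-1 0 0 0 0 0 0;-1 0 0 0 0 0 0")

```text
time_s: 1.43
eef_pos: [0.4845, 0.1661, 0.2559]
eef_rot: [-0.001, -0.001, 1.0, 0.0]
wrist_force: [0.6, 0.6, -0.0]
opening: 1.002
grasp_force: 0.0
```

Run:
```python
from h import *
i,P,o=cam("wrist");save("w1.png",i);print(o["eef_pos"],o["eef_rot"],o["wrist_force"],o["opening"])
z=P[...,2]
m=((z>.18)&(z<.196)&(abs(P[...,0]-.485)<.04)&(abs(P[...,1]-.165)<.04)).astype(np.uint8);n,l,st,c=cv2.connectedComponentsWithStats(m)
for k in range(1,n):
  if st[k,4]>30:
    q=P[l==k];print(st[k],q.mean(0).round(4),np.median(q[:,2]),q[:,2].max(),cv2.minAreaRect(q[:,:2].astype(np.float32)))
```

```text
[0.48448341 0.16614713 0.25594069] [-5.11946824e-04 -7.71592780e-04  9.99999564e-01  1.19581712e-04] [ 0.56401951  0.56096268 -0.04615133] 1.0019592937240016
[ 249  217   47   44 1992] [0.4834 0.1646 0.1858] 0.1861290352059092 0.19155296026493507 ((0.4850100576877594, 0.16449302434921265), (0.0287967249751091, 0.02904193475842476), 0.33446595072746277)
```

View pics/w1.png

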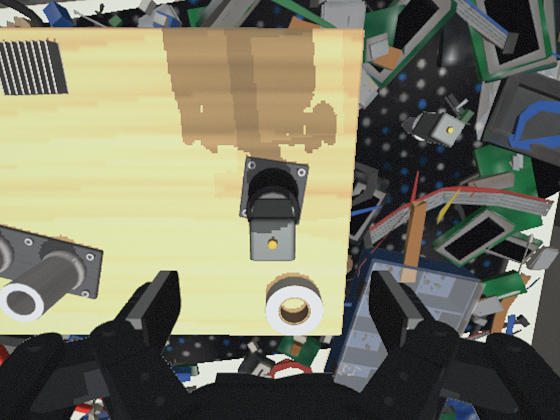

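The wrist view shows the gauge grip at (272,240) with its brass tail. A smaller look-alike lies in the clutter at (440,125). I'm descending to grasp the large one and lift it.

Emit:
servo_tool(series="-1 0 -0.001 0.03 0 0 0;-1 0 -0.001 0.06 0 0 0;-1 0 -0.001 0.08 0 0 0;-1 0 -0.001 0.089 0 0 0;-1 0 -0.001 0.089 0 0 0;-1 0 -0.001 0.089 0 0 0")

```text
time_s: 1.98
eef_pos: [0.4853, 0.165, 0.1678]
eef_rot: [0.0, -0.001, 1.0, 0.0]
wrist_force: [0.4, -0.0, -0.5]
opening: 0.995
grasp_force: 0.0
```

Emit:
servo_tool(series="1 0 0 0 0 0 0;1 0 0 0 0 0 0;1 0 0 0 0 0 0;1 0 0 0 0 0 0;1 0 0 0 0 0 0;1 0 0 0 0 0 0;1 0 0 0 0 0 0;1 0 0 0 0 0 0;1 0 0 0 0 0 0;1 0 0 0 0 0 0")

```text
time_s: 2.82
eef_pos: [0.4859, 0.1643, 0.1681]
eef_rot: [0.001, -0.0, 1.0, 0.0]
wrist_force: [-1.1, 0.6, 5.3]
opening: 0.322
grasp_force: 59.3
```

Emit:
servo_tool(series="1 0 0 -0.02 0 0 0;1 0 0 -0.04 0 0 0;1 0 0 -0.06 0 0 0;1 0 0 -0.08 0 0 0;1 0 0 -0.09 0 0 0;1 0 0 -0.09 0 0 0;1 0 0 -0.09 0 0 0")

```text
time_s: 3.4
eef_pos: [0.4852, 0.1642, 0.2567]
eef_rot: [-0.0, -0.0, 1.0, -0.0]
wrist_force: [0.6, 0.6, -2.6]
opening: 0.317
grasp_force: 60.6
```

Emit:
servo_tool(series="1 -0.012 -0.03 0 0 0 0;1 -0.026 -0.067 0 0 0 0;1 -0.039 -0.102 0 0 0 0;1 -0.053 -0.137 0 0 0 0;1 -0.066 -0.172 0 0 0 0;1 -0.078 -0.202 0 0 0 0;1 -0.085 -0.22 0 0 0 0;1 -0.085 -0.22 0 0 0 0;1 -0.085 -0.22 0 0 0 0;1 -0.085 -0.22 0 0 0 0")

```text
time_s: 4.23
eef_pos: [0.5694, -0.055, 0.2554]
eef_rot: [-0.002, -0.0, 1.0, 0.001]
wrist_force: [-0.0, 0.1, -2.9]
opening: 0.32
grasp_force: 60.7
```

Run:
```python
from h import *
i,P,o=cam("wrist");save("w2.png",i);print(o["eef_pos"],o["eef_rot"],o["wrist_force"],o["opening"])
np.savez("w2.npz",i=i,P=P)
z=P[...,2]
m=((z>.121)&(z<.131)).astype(np.uint8);n,l,st,c=cv2.connectedComponentsWithStats(m)
for k in range(1,n):
  if st[k,4]>60:
    q=P[l==k];print(st[k],q.mean(0).round(4),np.median(q[:,2]).round(4),cv2.minEnclosingCircle(q[:,:2].astype(np.float32)))
t=cam("top");save("t2.png",cv2.resize(t[0][140:230,280:420],(800,514),interpolation=cv2.INTER_CUBIC))
```

```text
[ 0.56944282 -0.05501358  0.25543512] [-1.59137557e-03 -1.10434678e-04  9.99998461e-01  7.30643586e-04] [-0.03520055  0.14841032 -2.85271047] 0.3200252018010521
[544  79  16  50 531] [0.4891 0.1471 0.1236] 0.1238 ((0.48847708106040955, 0.15184423327445984), 0.01779342256486416)
[  57  133   55   52 1442] [ 0.5284 -0.2001  0.124 ] 0.1241 ((0.5289449691772461, -0.20050686597824097), 0.02015288919210434)
[ 155  160   52   50 1270] [ 0.5486 -0.1283  0.124 ] 0.1241 ((0.5494411587715149, -0.12859143316745758), 0.020117999985814095)
[249 186  49  44 902] [ 0.5642 -0.0567  0.1241] 0.1241 ((0.569088876247406, -0.05659621208906174), 0.019958047196269035)
```

View pics/w2.png

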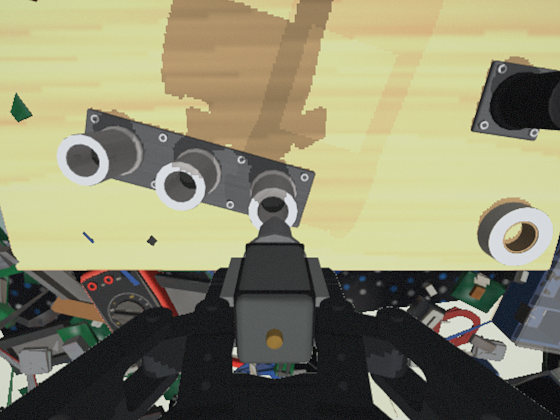

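The wrist view shows the three sleeve mouths at (83,160), (180,186) and (272,210). The gauge hangs over the left one, nose at (275,228). I'll measure the nose axis in the same camera, so calibration bias cancels.

Run:
```python
from h import *
from scipy.optimize import least_squares
P=np.load("w2.npz")["P"].reshape(-1,3);
b=(abs(P[:,0]-.569)<.03)&(abs(P[:,1]+.056)<.03)
for lo,hi,r in((.147,.1625,.005),(.174,.185,.011),(.185,.196,.011),(.196,.208,.011),(.136,.209,0)):
    q=P[b&(P[:,2]>lo)&(P[:,2]<hi)]
    print(lo,len(q))
    if len(q)<15 or r==0: continue
    f=least_squares(lambda c:np.hypot(q[:,0]-c[0],q[:,1]-c[1])-r,[.569,-.056],loss="soft_l1",f_scale=.001)
    print(f.x.round(4),q.min(0).round(4),q.max(0).round(4))
```

```text
0.147 22
[ 0.5696 -0.0549] [ 0.5642 -0.0584  0.1508] [ 0.5664 -0.0513  0.1558]
0.174 176
[ 0.5697 -0.055 ] [ 0.5583 -0.0658  0.174 ] [ 0.5682 -0.0446  0.185 ]
0.185 167
[ 0.5697 -0.0551] [ 0.5579 -0.0647  0.185 ] [ 0.5654 -0.0451  0.196 ]
0.196 2
0.136 377
```

Emit:
servo_tool(series="1 0.0006 -0.0016 0 0 0 0;1 0.0006 -0.0016 0.01 0 0 0;1 0.0006 -0.0016 0.02 0 0 0;1 0.0006 -0.0016 0.028 0 0 0;1 0.0006 -0.0016 0.036 0 0 0;1 0.0006 -0.0016 0.044 0 0 0;1 0.0006 -0.0016 0.05 0 0 0;1 0.0006 -0.0016 0.05 0 0 0;1 0.0006 -0.0016 0.05 0 0 0")

```text
time_s: 5.08
eef_pos: [0.5697, -0.0573, 0.2067]
eef_rot: [-0.0, -0.0, 1.0, 0.0]
wrist_force: [-0.8, 0.2, -2.8]
opening: 0.321
grasp_force: 60.7
```

Emit:
servo_tool(series="1 0 0 0.004 0 0 0;1 0 0 0.006 0 0 0;1 0 0 0.006 0 0 0;1 0 0 0.006 0 0 0")

```text
time_s: 5.42
eef_pos: [0.5699, -0.0574, 0.2014]
eef_rot: [0.0, -0.0, 1.0, -0.0]
wrist_force: [1.1, -0.2, -1.9]
opening: 0.317
grasp_force: 60.6
```

Emit:
servo_tool(series="1 0 0 0.002 0 0 0;1 0 0 0.003 0 0 0;1 0 0 0.003 0 0 0;1 0 0 0.003 0 0 0")

```text
time_s: 5.75
eef_pos: [0.5702, -0.0574, 0.1986]
eef_rot: [0.0, -0.0, 1.0, -0.0]
wrist_force: [1.1, -0.2, -1.6]
opening: 0.318
grasp_force: 60.7
```

Emit:
servo_tool(series="1 0 0 0.002 0 0 0;1 0 0 0.003 0 0 0;1 0 0 0.003 0 0 0;1 0 0 0.003 0 0 0")

```text
time_s: 6.08
eef_pos: [0.5701, -0.0574, 0.1956]
eef_rot: [0.0, -0.0, 1.0, -0.0]
wrist_force: [1.1, 0.6, 1.7]
opening: 0.323
grasp_force: 61.0
```

Emit:
servo_tool(series="1 0 0 0.001 0 0 0;1 0 0 0.002 0 0 0;1 0 0 0.002 0 0 0;1 0 0 0.002 0 0 0;1 0 0 0.002 0 0 0")

```text
time_s: 6.5
eef_pos: [0.5701, -0.0574, 0.1936]
eef_rot: [0.0, -0.0, 1.0, -0.0]
wrist_force: [1.0, -0.8, 2.9]
opening: 0.322
grasp_force: 61.2
```

Run:
```python
from h import *
i,P,o=cam("wrist");save("w3.png",np.hstack([i[200:380,200:350]]).repeat(3,0).repeat(3,1));np.savez("w3.npz",i=i,P=P)
print(o["eef_pos"],o["wrist_force"],o["torque"])
for n in("w2","w3"):
  d=np.load(n+".npz")["i"].astype(int);m=(d[...,0]-d[...,2]>80);m[:320]=0;m[360:]=0;m[:,:255]=0;m[:,295:]=0
  v,u=np.nonzero(m);print(n,len(v),u.mean(),v.mean(),v.min(),v.max())
  Q=np.load(n+".npz")["P"];t=Q[m]; g=Q[300:325,250:300].reshape(-1,3);print(np.nanmedian(t,0),np.nanmedian(g,0))
```

```text
[ 0.57012518 -0.05740259  0.19357565] [ 0.95082415 -0.79884516  2.91230589] [-0.06571333 -0.26497985  0.00161289]
w2 140 273.9142857142857 341.6714285714286 336 347
[ 0.56884685 -0.05564457  0.27772999] [ 0.55961746 -0.05530916  0.27355326]
w3 148 273.9662162162162 350.97297297297297 345 357
[ 0.56941566 -0.05798868  0.22036451] [ 0.56025082 -0.05766407  0.21165606]
```

Emit:
servo_tool(series="1 0 0 0.001 0 0 0;1 0 0 0.002 0 0 0;1 0 0 0.002 0 0 0;1 0 0 0.002 0 0 0;1 0 0 0.002 0 0 0;1 0 0 0.002 0 0 0")

```text
time_s: 7.05
eef_pos: [0.5701, -0.0574, 0.1915]
eef_rot: [0.0, -0.0, 1.0, -0.0]
wrist_force: [0.8, -0.3, 4.2]
opening: 0.325
grasp_force: 61.4
```

```bash
cat >> h.py <<'E'
def tail():
    i,P,o=cam("wrist");d=i.astype(int);m=(d[...,0]-d[...,2]>80);m[:320]=0;m[375:]=0;m[:,:255]=0;m[:,295:]=0
    tz=np.nanmedian(P[m],0);g=np.nanmedian(P[300:325,250:300].reshape(-1,3),0)
    print("eef",o["eef_pos"].round(4),"F",o["wrist_force"].round(2),"t",round(o["time_s"],2),"pin_mm",round((tz[2]-g[2])*1e3-4.18,2),m.sum())
    return i,P,o
E
python3 -c "
from h import *
tail();tail()"
```

```text
eef [ 0.5701 -0.0574  0.1915] F [ 0.85 -0.27  4.23] t 7.05 pin_mm 6.14 153
eef [ 0.5701 -0.0574  0.1915] F [ 1.39 -0.74  4.09] t 7.1 pin_mm 6.16 150
```

The left foot is stiff: pin went in 6.1 mm, and the last 2.1 mm of travel gave 1.6 mm of pin. Next is the middle sleeve.

Emit:
servo_tool(series="1 0 0 -0.02 0 0 0;1 0 0 -0.04 0 0 0;1 0 0 -0.06 0 0 0;1 0 0 -0.064 0 0 0;1 0.008 -0.03 -0.064 0 0 0;1 0.016 -0.058 -0.064 0 0 0;1 0.02 -0.072 -0.064 0 0 0;1 0.02 -0.072 -0.064 0 0 0;1 0.02 -0.072 -0.064 0 0 0;1 0.02 -0.072 -0.064 0 0 0;1 0.02 -0.072 -0.064 0 0 0;1 0.02 -0.072 -0.064 0 0 0")

```text
time_s: 8.15
eef_pos: [0.5499, -0.1283, 0.2548]
eef_rot: [-0.0, -0.001, 1.0, 0.0]
wrist_force: [-0.2, 0.1, -2.9]
opening: 0.32
grasp_force: 60.9
```

```bash
cat >> h.py <<'E'
from scipy.optimize import least_squares
def above():
    i,P,o=tail();e=o["eef_pos"];z=P[...,2]
    m=((z>.121)&(z<.131)).astype(np.uint8);n,l,st,c=cv2.connectedComponentsWithStats(m)
    best=None
    for k in range(1,n):
      if st[k,4]>60:
        cc,r=cv2.minEnclosingCircle(P[l==k][:,:2].astype(np.float32));
        if abs(cc[0]-e[0])<.02 and abs(cc[1]-e[1])<.02: best=np.array(cc);print("sleeve",best.round(4),"r",round(r,4))
    Q=P.reshape(-1,3);q=Q[(abs(Q[:,0]-e[0])<.03)&(abs(Q[:,1]-e[1])<.03)&(Q[:,2]>e[2]-.081)&(Q[:,2]<e[2]-.06)]
    f=least_squares(lambda c:np.hypot(q[:,0]-c[0],q[:,1]-c[1])-.011,e[:2],loss="soft_l1",f_scale=.001)
    d=best-f.x;print("nose",f.x.round(4),"shift tool x,y mm",(-d[0]*1e3).round(2),(d[1]*1e3).round(2))
E
python3 -c "
from h import *
above()"
```

```text
eef [ 0.5499 -0.1283  0.2548] F [-0.16  0.13 -2.93] t 8.15 pin_mm -0.49 227
sleeve [ 0.549  -0.1288] r 0.0199
nose [ 0.5503 -0.1284] shift tool x,y mm 1.34 -0.38
```

Emit:
servo_tool(series="1 0.0009 -0.0004 0 0 0 0;1 0.0009 -0.0004 0.01 0 0 0;1 0.0009 -0.0004 0.02 0 0 0;1 0.0009 -0.0004 0.028 0 0 0;1 0.0009 -0.0004 0.036 0 0 0;1 0.0009 -0.0004 0.044 0 0 0;1 0.0009 -0.0004 0.05 0 0 0;1 0.0009 -0.0004 0.053 0 0 0;1 0.0009 -0.0004 0.053 0 0 0;1 0.0009 -0.0004 0.053 0 0 0")

```text
time_s: 9.03
eef_pos: [0.5491, -0.1298, 0.2023]
eef_rot: [0.0, -0.0, 1.0, -0.0]
wrist_force: [-0.1, -0.8, -2.2]
opening: 0.319
grasp_force: 60.9
```

Emit:
servo_tool(series="1 0 0 0.002 0 0 0;1 0 0 0.003 0 0 0;1 0 0 0.003 0 0 0;1 0 0 0.003 0 0 0")

```text
time_s: 9.37
eef_pos: [0.5491, -0.1298, 0.1995]
eef_rot: [0.0, -0.0, 1.0, -0.0]
wrist_force: [0.1, -0.6, -2.9]
opening: 0.32
grasp_force: 60.7
```

Emit:
servo_tool(series="1 0 0 0.002 0 0 0;1 0 0 0.003 0 0 0;1 0 0 0.003 0 0 0;1 0 0 0.003 0 0 0")

```text
time_s: 9.7
eef_pos: [0.5489, -0.1297, 0.1962]
eef_rot: [-0.0, -0.0, 1.0, 0.0]
wrist_force: [0.2, -0.2, -4.1]
opening: 0.317
grasp_force: 60.7
```

Emit:
servo_tool(series="1 0 0 0.002 0 0 0;1 0 0 0.003 0 0 0;1 0 0 0.003 0 0 0;1 0 0 0.003 0 0 0")

```text
time_s: 10.03
eef_pos: [0.549, -0.1297, 0.1933]
eef_rot: [-0.0, -0.0, 1.0, 0.0]
wrist_force: [-0.6, 0.1, -1.8]
opening: 0.319
grasp_force: 60.7
```

Emit:
servo_tool(series="1 0 0 0.002 0 0 0;1 0 0 0.003 0 0 0;1 0 0 0.003 0 0 0;1 0 0 0.003 0 0 0")

```text
time_s: 10.37
eef_pos: [0.5491, -0.1298, 0.1904]
eef_rot: [0.0, -0.0, 1.0, -0.0]
wrist_force: [-0.4, 0.3, 0.1]
opening: 0.323
grasp_force: 60.8
```

```bash
python3 -c "
from h import *
tail()"
```

```text
eef [ 0.5491 -0.1298  0.1904] F [-0.39  0.33  0.07] t 10.37 pin_mm 1.17 138
```

Emit:
servo_tool(series="1 0 0 0.002 0 0 0;1 0 0 0.003 0 0 0;1 0 0 0.003 0 0 0;1 0 0 0.003 0 0 0")

```text
time_s: 10.75
eef_pos: [0.5491, -0.1298, 0.1874]
eef_rot: [0.0, -0.0, 1.0, -0.0]
wrist_force: [0.5, 0.3, -0.2]
opening: 0.323
grasp_force: 61.0
```

```bash
python3 -c "
from h import *
tail()"
```

```text
eef [ 0.5491 -0.1298  0.1874] F [ 0.54  0.33 -0.24] t 10.75 pin_mm 2.55 142
```

The middle foot looks soft: 3 mm of travel gave 1.4 mm of pin. I'll keep pressing.

Emit:
servo_tool(series="1 0 0 0.002 0 0 0;1 0 0 0.004 0 0 0;1 0 0 0.006 0 0 0;1 0 0 0.006 0 0 0;1 0 0 0.006 0 0 0;1 0 0 0.006 0 0 0")

```text
time_s: 11.3
eef_pos: [0.5492, -0.1298, 0.1815]
eef_rot: [0.0, -0.0, 1.0, -0.0]
wrist_force: [0.1, 0.6, 3.0]
opening: 0.321
grasp_force: 61.4
```

```bash
python3 -c "
from h import *
tail();tail()"
```

```text
eef [ 0.5492 -0.1298  0.1815] F [0.12 0.6  3.  ] t 11.3 pin_mm 5.31 152
eef [ 0.5491 -0.1298  0.1815] F [-0.32 -0.22  3.  ] t 11.35 pin_mm 5.29 150
```

Confirmed soft: 5.9 mm of travel gave 2.75 mm of pin. I'll hold 1 mm deeper, then retract and go over the right sleeve.

Emit:
servo_tool(series="1 0 0 0.001 0 0 0;1 0 0 0.001 0 0 0;1 0 0 0.001 0 0 0;1 0 0 0.001 0 0 0")

```text
time_s: 11.73
eef_pos: [0.5491, -0.1298, 0.1804]
eef_rot: [0.0, -0.0, 1.0, -0.0]
wrist_force: [0.6, -0.1, 3.8]
opening: 0.321
grasp_force: 61.4
```

Emit:
servo_tool(series="1 0 0 -0.02 0 0 0;1 0 0 -0.04 0 0 0;1 0 0 -0.06 0 0 0;1 0 0 -0.074 0 0 0;1 0.008 -0.03 -0.074 0 0 0;1 0.016 -0.058 -0.074 0 0 0;1 0.02 -0.071 -0.074 0 0 0;1 0.02 -0.071 -0.074 0 0 0;1 0.02 -0.071 -0.074 0 0 0;1 0.02 -0.071 -0.074 0 0 0;1 0.02 -0.071 -0.074 0 0 0;1 0.02 -0.071 -0.074 0 0 0")

```text
time_s: 12.73
eef_pos: [0.5292, -0.1997, 0.254]
eef_rot: [-0.0, -0.001, 1.0, 0.0]
wrist_force: [-0.1, -0.0, -1.4]
opening: 0.322
grasp_force: 60.9
```

```bash
python3 -c "
from h import *
above()"
```

```text
eef [ 0.5292 -0.1997  0.254 ] F [-0.06 -0.03 -1.4 ] t 12.73 pin_mm -0.08 139
sleeve [ 0.5286 -0.2008] r 0.0201
nose [ 0.5296 -0.1998] shift tool x,y mm 0.98 -0.97
```

Emit:
servo_tool(series="1 0.0007 -0.0009 0 0 0 0;1 0.0007 -0.0009 0.01 0 0 0;1 0.0007 -0.0009 0.02 0 0 0;1 0.0007 -0.0009 0.028 0 0 0;1 0.0007 -0.0009 0.036 0 0 0;1 0.0007 -0.0009 0.044 0 0 0;1 0.0007 -0.0009 0.05 0 0 0;1 0.0007 -0.0009 0.053 0 0 0;1 0.0007 -0.0009 0.053 0 0 0;1 0.0007 -0.0009 0.053 0 0 0")

```text
time_s: 13.62
eef_pos: [0.5284, -0.2017, 0.2013]
eef_rot: [-0.0, -0.0, 1.0, -0.0]
wrist_force: [-0.1, -0.2, -3.0]
opening: 0.321
grasp_force: 60.8
```

Emit:
servo_tool(series="1 0 0 0.002 0 0 0;1 0 0 0.003 0 0 0;1 0 0 0.003 0 0 0;1 0 0 0.003 0 0 0")

```text
time_s: 13.95
eef_pos: [0.5284, -0.2017, 0.1985]
eef_rot: [0.0, -0.0, 1.0, -0.0]
wrist_force: [-0.0, -0.9, -2.7]
opening: 0.319
grasp_force: 60.8
```

```bash
python3 -c "
from h import *
tail()"
```

```text
eef [ 0.5284 -0.2017  0.1985] F [-0.   -0.89 -2.65] t 13.95 pin_mm -0.3 206
```

Emit:
servo_tool(series="1 0 0 0.002 0 0 0;1 0 0 0.004 0 0 0;1 0 0 0.004 0 0 0;1 0 0 0.004 0 0 0;1 0 0 0.004 0 0 0")

```text
time_s: 14.42
eef_pos: [0.5286, -0.2018, 0.1947]
eef_rot: [0.0, -0.0, 1.0, -0.0]
wrist_force: [0.8, -0.9, 0.9]
opening: 0.318
grasp_force: 61.1
```

Emit:
servo_tool(series="1 0 0 0.002 0 0 0;1 0 0 0.003 0 0 0;1 0 0 0.003 0 0 0;1 0 0 0.003 0 0 0;1 0 0 0.003 0 0 0")

```text
time_s: 14.83
eef_pos: [0.5286, -0.2018, 0.1916]
eef_rot: [0.0, -0.0, 1.0, -0.0]
wrist_force: [1.2, 0.8, 2.8]
opening: 0.317
grasp_force: 61.3
```

```bash
python3 -c "
from h import *
tail()"
```

```text
eef [ 0.5286 -0.2018  0.1916] F [1.18 0.77 2.82] t 14.83 pin_mm 4.67 222
```

Emit:
servo_tool(series="1 0 0 0.0015 0 0 0;1 0 0 0.0015 0 0 0;1 0 0 0.0015 0 0 0;1 0 0 0.0015 0 0 0;1 0 0 0.0015 0 0 0;1 0 0 0.0015 0 0 0")

```text
time_s: 15.38
eef_pos: [0.5285, -0.2017, 0.19]
eef_rot: [0.0, -0.0, 1.0, -0.0]
wrist_force: [0.4, -0.6, 4.5]
opening: 0.325
grasp_force: 61.6
```

```bash
python3 -c "
from h import *
tail();tail()"
```

```text
eef [ 0.5285 -0.2017  0.19  ] F [ 0.45 -0.62  4.48] t 15.38 pin_mm 6.1 223
eef [ 0.5285 -0.2017  0.19  ] F [-0.17 -0.15  4.44] t 15.43 pin_mm 6.02 224
```

The right foot is stiff too (last 1.6 mm of travel gave about 1.4 mm of pin), so the middle foot is the soft one. Returning there.

Emit:
servo_tool(series="1 0 0 -0.02 0 0 0;1 0 0 -0.04 0 0 0;1 0 0 -0.06 0 0 0;1 0 0 -0.065 0 0 0;1 -0.008 0.03 -0.065 0 0 0;1 -0.016 0.058 -0.065 0 0 0;1 -0.0207 0.0719 -0.065 0 0 0;1 -0.0207 0.0719 -0.065 0 0 0;1 -0.0207 0.0719 -0.065 0 0 0;1 -0.0207 0.0719 -0.065 0 0 0;1 -0.0207 0.0719 -0.065 0 0 0;1 -0.0207 0.0719 -0.065 0 0 0")

```text
time_s: 16.48
eef_pos: [0.5486, -0.1306, 0.2544]
eef_rot: [-0.0, 0.0, 1.0, 0.0]
wrist_force: [0.0, -0.2, -2.9]
opening: 0.32
grasp_force: 60.7
```

```bash
python3 -c "
from h import *
above()"
```

```text
eef [ 0.5486 -0.1306  0.2544] F [ 0.01 -0.16 -2.88] t 16.48 pin_mm -0.32 212
sleeve [ 0.5491 -0.1289] r 0.0201
nose [ 0.5494 -0.1308] shift tool x,y mm 0.26 1.91
```

Emit:
servo_tool(series="1 0.0003 0.0013 0 0 0 0;1 0.0003 0.0013 0 0 0 0;1 0.0003 0.0013 0.01 0 0 0;1 0.0003 0.0013 0.02 0 0 0;1 0.0003 0.0013 0.028 0 0 0;1 0.0003 0.0013 0.036 0 0 0;1 0.0003 0.0013 0.044 0 0 0;1 0.0003 0.0013 0.052 0 0 0;1 0.0003 0.0013 0.058 0 0 0;1 0.0003 0.0013 0.064 0 0 0;1 0.0003 0.0013 0.064 0 0 0;1 0.0003 0.0013 0.064 0 0 0")

```text
time_s: 17.53
eef_pos: [0.5487, -0.1284, 0.1908]
eef_rot: [-0.0, -0.0, 1.0, 0.0]
wrist_force: [-0.8, 0.7, -0.5]
opening: 0.316
grasp_force: 61.1
```

```bash
python3 -c "
from h import *
tail()"
```

```text
eef [ 0.5487 -0.1284  0.1908] F [-0.77  0.65 -0.53] t 17.53 pin_mm 0.98 137
```

Emit:
servo_tool(series="1 0 0 0.001 0 0 0;1 0 0 0.001 0 0 0;1 0 0 0.001 0 0 0;0.2 0 0 0.001 0 0 0;0 0 0 0.001 0 0 0;-0.5 0 0 0.001 0 0 0;-1 0 0 0.001 0 0 0;-1 0 0 0.001 0 0 0;-1 0 0 0.001 0 0 0;-1 0 0 0.001 0 0 0;-1 0 0 0.001 0 0 0;-1 0 0 0.001 0 0 0")

```text
time_s: 18.58
eef_pos: [0.5487, -0.1284, 0.1898]
eef_rot: [-0.0, -0.0, 1.0, 0.0]
wrist_force: [-0.4, 0.1, 0.6]
opening: 1.0
grasp_force: 0.0
```

Emit:
servo_tool(series="-1 0 0 -0.01 0 0 0;-1 0 0 -0.03 0 0 0;-1 0 0 -0.06 0 0 0;-1 0 0 -0.09 0 0 0;-1 0 0 -0.11 0 0 0;-1 0 0 -0.11 0 0 0;-1 0 0 -0.11 0 0 0;-1 0 0 -0.11 0 0 0;-1 0 0 -0.11 0 0 0;-1 0 0 -0.11 0 0 0;-1 0 0 -0.11 0 0 0;-1 0 0 -0.11 0 0 0")

```text
time_s: 19.58
eef_pos: [0.5484, -0.1283, 0.299]
eef_rot: [-0.001, -0.0, 1.0, 0.0]
wrist_force: [0.8, -0.0, 1.3]
opening: 0.999
grasp_force: 0.0
```

Run:
```python
from h import *
i,P,o=cam("wrist");print(o["eef_pos"],o["wrist_force"],o["opening"],o["time_s"]);z=P[...,2]
m=((z>.16)&(z<.2)&(abs(P[...,0]-.549)<.04)&(abs(P[...,1]+.129)<.04))
q=P[m];g=q[q[:,2]>np.percentile(q[:,2],50)-.004];print(q[:,2].max(),np.median(q[:,2]),cv2.minAreaRect(g[:,:2].astype(np.float32)))
s=cam("scene")[0];save("end.png",np.hstack([cv2.resize(i,(400,300)),cv2.resize(s[150:270,260:420],(400,300))]))
```

```text
[ 0.54842348 -0.1282992   0.29896889] [ 0.79334393 -0.02365405  1.27283937] 0.9985292656424767 19.5833
0.1997982753969537 0.18238693809534415 ((0.5366485714912415, -0.12875735759735107), (0.027857746928930283, 0.0036775940097868443), 89.82039642333984)
```

View pics/end.png

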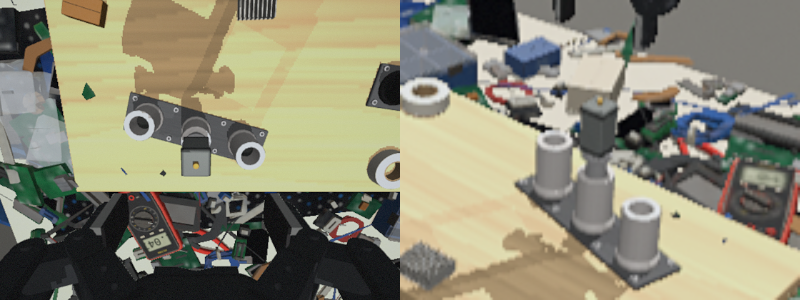

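The gauge stands released and upright in the middle sleeve (left half, about (197,158)), and the bystanders are in place. One quick check of height and tail, then hand in.

Run:
```python
from h import *
i,P,o=cam("wrist");z=P[...,2]
m=(z>.195)&(z<.23)&(abs(P[...,0]-.549)<.025)&(abs(P[...,1]+.129)<.025)
q=P[m];t=np.median(q[:,2]);g=q[abs(q[:,2]-t)<.0025];print(t,q[:,2].max(),g[:,:2].mean(0),cv2.minAreaRect(g[:,:2].astype(np.float32)),np.linalg.lstsq(np.c_[g[:,:2],np.ones(len(g))],g[:,2],rcond=None)[0][:2])
print(ctrl.hand_in())
```

```text
0.20690098451036043 0.2146444210194669 [ 0.54798105 -0.12920329] ((0.5487067699432373, -0.12913154065608978), (0.02710452303290367, 0.027867965400218964), 0.4687395691871643) [0.02131608 0.00446839]
the job is handed in; nothing more can be done
None
```

I pressed the pin about 6 mm into all three feet, left to right; the middle foot is the soft one, so I left the gauge standing released and upright in the middle sleeve and handed in at about 20 s (verdict not shown).

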